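# Locate the bar on the magnetic chuck and switch it to full hold

## Robot

A 6-joint arm with a two-finger parallel gripper is mounted at the origin on the work surface. World frame = base frame: x ahead of the robot, y to its left, z up, the work surface at z = 0. Lengths are in mm, angles in rad, forces in N, time in s.
With the tool pointing down it reaches from about 325 to 875 mm from the base axis. Payload 4.4 kg.
Tool frame: the origin (TCP) lies on the centre line of the jaws, within the pads' length; the fingertips stand ahead of it and the grasp point (between the pads) lies 6 mm ahead of it (ctrl.tcp_to_tips is the z of the fingertips in the tool frame, in mm); z points along the fingers, y is the direction in which the jaws open and shut (so a half turn about z gives the same grasp; the last joint's range is limited). The gripper opens to 85 mm and grips with 20 to 120 N. Pads are 22 mm wide; open, the fingers measure 114 mm over their backs; the gripper's body (76 mm by 85 mm) begins 54 mm behind the grasp point. The pads swing forward as they close: fully open they stand 13 mm farther back than shut.
Start: joints at [-1.306, 0.207, 1.542, -0, 1.393, -0.15], TCP at [231.717, -526.246, 226.682] pointing down, gripper open.
Joint ranges: [-2.73, 2.73], [-0.86, 2.22], [0.23, 2.46], [-1.11, 4.25], [0.08, 2.63], [-2.82, 2.82]. Speed limits (rad/s): [2.79, 2.79, 3.14, 3.14, 3.14, 3.14].

## Interface

Orientations are given as a 3x3 rotation matrix whose columns are the frame's x, y, z axes.
In Python, from plant import ctrl, sensors, optics gives the robot as it stands. Calls block until the motion is done:
- ctrl.move_ptp(position, orientation): joint-space move of the TCP to a pose.
- ctrl.move_l(position, rot=None, vel=150, threshold=None): straight line of the TCP; rot=None keeps the orientation; vel is the mean speed in mm/s. With threshold (N) it stops when the force on the tool has changed by that much, and returns True; else False.
- ctrl.set_joints(angles): joint-space move.
- ctrl.gripper_to(opening, force=None): finger opening in mm; force is the grip in N (None keeps the last); returns when the fingers have stopped.
- ctrl.hold(seconds).
- ctrl.solve_ik(position, orientation): joint angles nearest the present ones, or None.
- sensors.read_state(): the state.
- optics.grab_frame(name): name is "side" or "top"; returns (picture, depth): 400x640x3 uint8, red, green, blue; 400x640 float32, mm along the optical axis (not along the pixel's ray), 0 where there is no reading.
- optics.camera_params(name): a dict with "mtx" (3x3 intrinsics, pixels), "R" (3x3) and "t" (3): a world point X has camera coordinates R X + t. Camera axes: x right, y down, z forward; pixel columns grow to the right and rows downward; lengths in mm; the calibration is good to about 2 mm. A picture is of the moment at which its call begins. camera_params takes no time and is no camera call.
A pose or a line that the arm cannot do raises ctrl.MotionError and nothing moves.
- ctrl.finish_job(): hands the job in, once; it reports no verdict.
The state is a dict: "t": time; "q": joint angles; "qvel": joint speeds; "tau": joint torques, N m; "eef_pos": TCP position; "eef_rot": TCP orientation; "force": force on the tool from outside, world axes, zero at the start; "wrist_torque": the same for the moment, N m; "grip_width": finger opening in mm.
Only numpy, scipy, OpenCV 4.12 (cv2) and the standard library are available. Lean on these libraries where they do the work, as an engineer would, in place of code of your own. Each camera call takes 0.05 s, during which the arm holds its last target.

## Task

On the magnetic chuck, push the loose steel bar with your fingertips until its long side lies flush against the raised stop rail along the chuck's far edge, and only then push the chuck's switch lever from off, past the half-hold detent in the middle, all the way to its second stop (full hold). Nothing is to be gripped or lifted: keep the bar flat on the chuck, and leave the collar on the chuck and everything else on the bench where it is.

Things in the scene. Friction and masses are not known exactly. Their poses are not given: they have to be found in the camera images.
- chuck: Magnetic chuck bolted to the bench: steel block 140 (x) by 270 (y) mm with brass strips, flat top at z = 50 mm. Origin: centre of its underside, on the bench top. Its x points across it, away from the robot, towards the stop rail; y along it, towards the grey switch box; z up.
- rail (a point): Middle of the stop rail's face, at its lower edge: chuck x = +55 mm, y = 0, z = 50 mm. The rail is a straight dark strip fixed on the chuck's top along its far (+x) edge over the whole 270 mm, 12 mm high and 12 mm thick; its face looks to chuck -x. Same axes as the chuck.
- switch_box (a point): Centre of the top of the grey switch box, 150 (x) by 70 (y) by 45 mm tall, at the chuck's +y end (chuck x = 0, y = +172 mm). Same axes as the chuck. Dots on its top mark the lever's places: none for off, one for half, two for full.
- bar_center (a point): Centre (half-way up) of the dark steel bar to be pushed, 36 mm (its x) by 80 mm (its y, the long side) by 25 mm high, 0.45 to 0.75 kg, lying loose and askew on the chuck, short of the rail. Its axes are turned at most 0.35 rad from the chuck's at the start. Flush against the rail its centre is at chuck x = +37 mm with its y along chuck y.
- lever (a joint): Angle of the switch lever, rad: 0 off (leaning to chuck -x, towards the robot), 0.5 half hold (upright, sprung detent), 1.0 full hold (leaning to +x, hard stop). Pivot axis along chuck y at chuck x 0, y 172, z 18 mm. Sprung notches at all three: a level push on the knob of about 10 N moves it out of off, 5 N out of half; past 0.25 or 0.75 it springs on into the next notch and stays there.
- lever_knob (a point): Centre of the black ball knob, 28 mm across, at the top of the lever (10 mm thick steel stem), 88 mm from the pivot. At off it is at chuck x = -42 mm, z = 95 mm; at half x = 0, z = 106 mm; at full x = +42 mm, z = 95 mm; always y = +172 mm.
- collar_center (a point): Centre of a loose steel collar, 34 mm across with an 18 mm hole, 18 mm high, lying on the chuck's -y end. Not to be disturbed.
- file_center (a point): A loose flat file with a wooden handle, 320 mm long and 28 mm high, lying beyond the chuck. Point within its tang end, axis x along the blade. Not to be disturbed.
- hammer_grip (a point): Grip of a loose hammer lying to the robot's right. Not to be disturbed.
- brush_grip (a point): Grip of a loose bench brush lying to the robot's left. Not to be disturbed.
- jar: Loose jar of amber glass with a steel cap, 64 mm across, 85 mm high, beyond the chuck to the left; origin at the centre of its underside. Not to be disturbed.
- vblock_center (a point): Centre of a loose steel V-block, 50 by 60 by 42 mm high, beyond the chuck to the right. Not to be disturbed.
- blank_center (a point): Centre of a loose flat steel blank, 50 by 90 by 12 mm, on the bench to the left, not on the chuck. Not to be disturbed.
Mind the look-alikes: they are no part of the job. What is shaped like the part that bears bar_center but white is not meant.

How it is judged (in metres and radians):
On the way, in this order (a step that is already met when the one before it is completed fails the run):
1. the bar lies flush against the stop rail while the lever is still off (x of bar_center in the frame of chuck between 0.0345 and 0.04 m and z of bar_center in the frame of chuck between 0.059 and 0.066 m and angle between the y axis of bar_center and the y axis of chuck, either way round below 0.04 rad and value of joint lever below 0.2 rad), for 0.2 s.
2. the lever stands at its second stop, full hold, with the bar still flush (x of bar_center in the frame of chuck between 0.0345 and 0.04 m and z of bar_center in the frame of chuck between 0.059 and 0.066 m and angle between the y axis of bar_center and the y axis of chuck, either way round below 0.04 rad and value of joint lever above 0.92 rad), for 0.3 s.
At the end, for the whole second after the job is handed in: The bar lies flat on the chuck and flush against the rail (gap at its centre under 2.5 mm, long side within 0.04 rad of the rail) and the lever stands at full hold (above 0.92 rad); both stay so, untouched (all of step 2).
It fails at once if the bar is lifted more than 6 mm off the chuck, or falls off it (z of bar_center in the frame of chuck above 0.0685 m or z of bar_center in the frame of chuck below 0.055 m).
It fails at once if the bar is tipped (angle between bar_center's own z axis and vertical above 0.2 rad).
It fails at once if the lever is moved on from off before the bar is against the rail (value of joint lever above 0.3 rad and x of bar_center in the frame of chuck below 0.03 m).
It fails at once if the collar, file, hammer, brush, jar, V-block or spare blank is moved more than 15 mm (distance of any of collar_center, file_center, vblock_center, blank_center, hammer_grip, brush_grip, jar from where it was at the start of the episode above 0.015 m).
It also fails if it takes over 42 s, if anything falls off the work surface, if the arm or the gripper's body presses on something with over 40 N, if the wrist force passes 120 N, or if a joint passes its speed limit or range.

## Working session

There is one attempt and no reset: what is moved stays moved. The work goes in short steps, each a Python script; the robot and the scene stay as the last script left them, time stands still between calls to the robot, and variables do not carry over. Pictures are saved under pics/ and viewed, and the job is handed in when it is done.

```bash
ls; mkdir -p pics; python3 - <<'E'
from plant import ctrl, sensors, optics
import cv2
s=sensors.read_state();print(s['t'],s['eef_pos'],s['force'],s['grip_width'],ctrl.tcp_to_tips)
for n in("top","side"):
    p,d=optics.grab_frame(n);cv2.imwrite(f"pics/{n}0.png",p[:,:,::-1])
    c=optics.camera_params(n);print(n,c['mtx'].tolist(),(-c['R'].T@c['t']).round(),c['R'].round(3).tolist())
    import numpy as np;np.savez(f"{n}0.npz",p=p,d=d,**c)
E
```

```text
pics
0.0 [ 231.5035165  -525.5044911   225.50064807] [-0.23784657  0.0379556   0.36401537] 85.13687526897506 25.0
top [[487.66098839593445, 0.0, 321.0797232750152], [0.0, 487.66098839593445, 201.57276751741222], [0.0, 0.0, 1.0]] [ 371.  -16. 1315.] [[0.0, -1.0, -0.002], [-0.99, -0.0, -0.141], [0.141, 0.002, -0.99]]
side [[402.25509804902754, 0.0, 319.5161296013881], [0.0, 402.25509804902754, 202.72278761737067], [0.0, 0.0, 1.0]] [168. 633. 813.] [[-0.846, -0.533, -0.011], [-0.361, 0.59, -0.722], [0.391, -0.607, -0.691]]
```

View pics/top0.png

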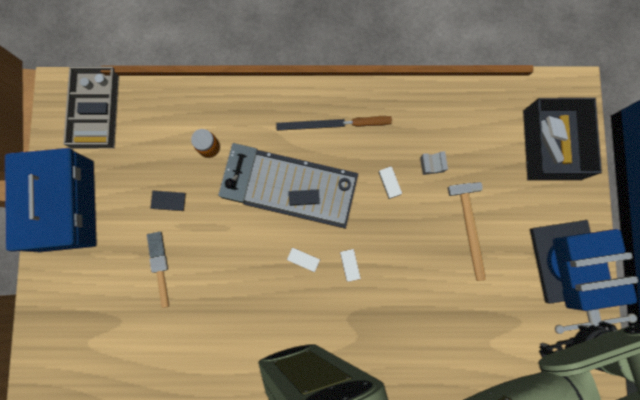

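View pics/side0.png

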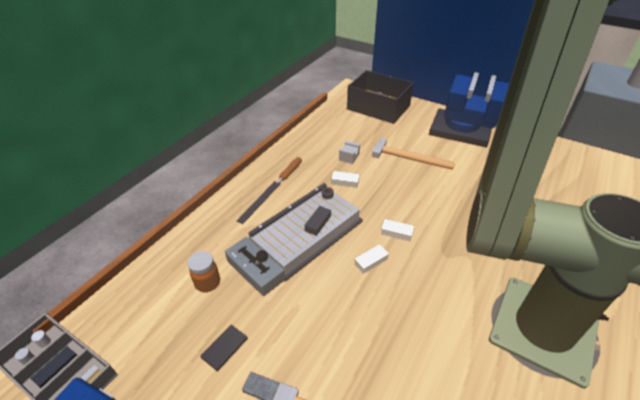

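The top view shows the chuck around (290,187), with the switch box at its left end (237,172), the bar at (304,198), the collar at (345,184) and the rail along the upper edge. In the side view the knob is at about (262,256). I'll zoom in next.

```bash
python3 - <<'E'
import numpy as np,cv2
for n,(x0,y0,w,h) in dict(top=(210,130,160,110),side=(215,170,160,130)).items():
    p=np.load(n+"0.npz")['p'][y0:y0+h,x0:x0+w,::-1]
    cv2.imwrite(f"pics/{n}0z.png",cv2.resize(p,None,fx=4.5,fy=4.5,interpolation=cv2.INTER_CUBIC))
E
```

```text
(no output)
```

View pics/top0z.png

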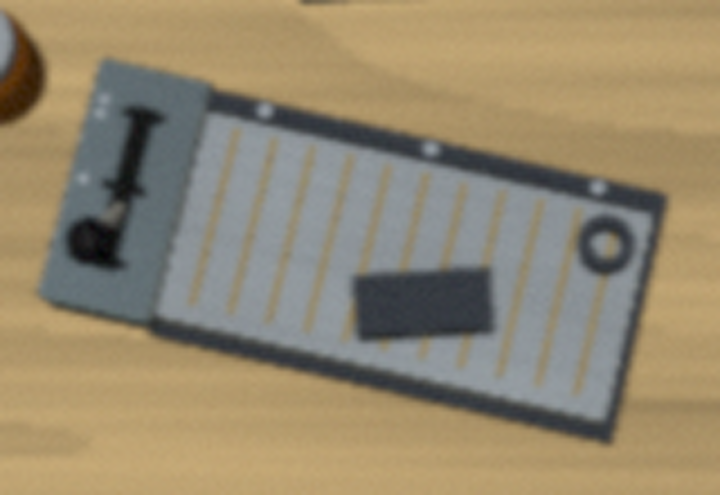

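View pics/side0z.png

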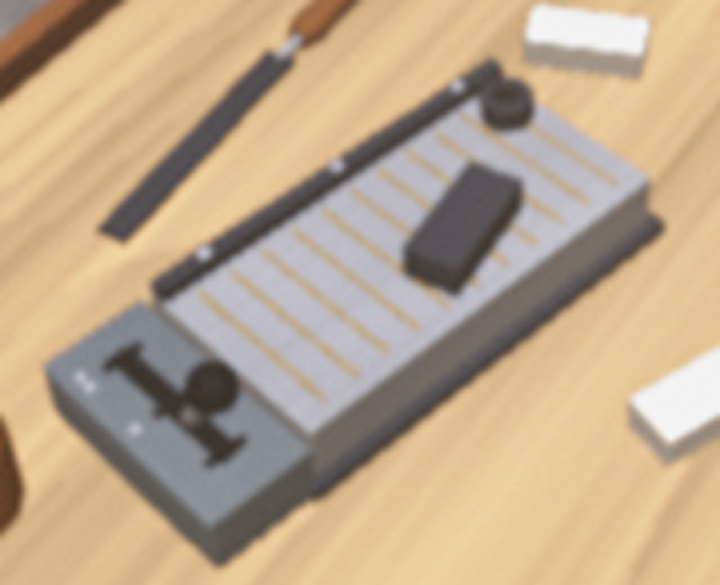

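```bash
cat > h.py <<'E'
import numpy as np,cv2
def load(n,tag="0"): return np.load(n+tag+".npz")
def world(f,uv,z=None,d=None):
    uv=np.atleast_2d(uv).astype(float);K,R,t=f['mtx'],f['R'],f['t']
    r=np.c_[uv,np.ones(len(uv))]@np.linalg.inv(K).T
    if d is not None: return (r*np.asarray(d).reshape(-1,1)-t)@R
    C=-R.T@t; w=r@R; return C+w*((z-C[2])/w[:,2])[:,None]
def proj(f,X):
    c=np.atleast_2d(X)@f['R'].T+f['t'];q=c@f['mtx'].T;return q[:,:2]/q[:,2:]
def blobs(m,amin=30):
    c,_=cv2.findContours(m.astype(np.uint8),cv2.RETR_EXTERNAL,cv2.CHAIN_APPROX_NONE)
    return [k[:,0,:] for k in c if cv2.contourArea(k)>amin]
E
python3 - <<'E'
from h import *
f=load("top");p=f['p'].astype(int);d=f['d']
vv,uu=np.mgrid[:400,:640]
W=world(f,np.c_[uu.ravel(),vv.ravel()],d=d.ravel()).reshape(400,640,3)
roi=np.zeros((400,640),bool);roi[135:235,215:365]=1
for (u,v) in [(237,190),(300,170),(304,198),(320,168),(229,184),(240,160),(290,187),(205,140)]: print((u,v),p[v,u],W[v,u].round(1))
g=p.min(2);
box=roi&(p[...,2]>p[...,0]+8)&(g>60)&(uu<262)
for b in blobs(box,100): print('box',cv2.minAreaRect(b.astype(np.float32)),len(b))
hb=roi&(W[...,2]>66)&(W[...,2]<82)&(uu>270)
for b in blobs(hb,50):
    X=world(f,b,z=75)[:,:2].astype(np.float32);print('bar?',cv2.minAreaRect(b.astype(np.float32)),cv2.minAreaRect(X))
k=roi&(W[...,2]>42)&(W[...,2]<58)
for b in blobs(k,200):
    X=world(f,b,z=50)[:,:2].astype(np.float32);print('top',cv2.minAreaRect(X))
r=roi&(W[...,2]>58)
print('z>85 centroid',W[roi&(W[...,2]>85)].mean(0),(roi&(W[...,2]>85)).sum())
E
```

```text
(237, 190) [ 91 101 106] [582.4 208.1  48.6]
(300, 170) [137 147 149] [635.7  42.6  50.3]
(304, 198) [52 59 64] [557.6  30.8  71.7]
(320, 168) [57 59 63] [638.3 -10.3  63.3]
(229, 184) [35 33 34] [587.6 218.  108.5]
(240, 160) [26 27 27] [664.2 203.   43.9]
(290, 187) [146 140 125] [589.5  68.3  54. ]
(205, 140) [146 152 158] [707.  287.3  88. ]
box ((245.50279235839844, 174.1544952392578), (42.72330856323242, 53.89133071899414), 12.994616508483887) 247
bar? ((304.0082702636719, 196.657470703125), (14.243443489074707, 30.746915817260742), 86.98721313476562) ((560.67578125, 30.590557098388672), (37.06550216674805, 78.91510772705078), 3.052927255630493)
top ((601.0576171875, 75.26544952392578), (339.5501403808594, 148.33738708496094), 76.86734771728516)
z>85 centroid [512.68177031 133.87863474 534.67131906] 149
```

```bash
python3 - <<'E'
from h import *
f=load("top");p=f['p'].astype(int)
g=p.min(2); vv,uu=np.mgrid[:400,:640]
m=(g>95)&(p[...,2]>p[...,0]-35)&(uu>240)&(uu<362)&(vv>140)&(vv<232)
m=cv2.morphologyEx(m.astype(np.uint8),cv2.MORPH_CLOSE,np.ones((3,3)))
b=max(blobs(m,500),key=len)
h=cv2.convexHull(b.astype(np.int32))[:,0]
X=world(f,h,z=50)[:,:2].astype(np.float32)
r=cv2.minAreaRect(X);print('bright',r);print(cv2.boxPoints(r).round(1))
# edges
C=world(f,b,z=50)[:,:2]
for th in [0]:
    a=np.deg2rad(r[2]); 
    if r[1][0]>r[1][1]: a-=np.pi/2
    ex=np.array([np.cos(a),np.sin(a)]);
    if ex[0]<0: ex=-ex
    ey=np.array([-ex[1],ex[0]]);print('yaw',np.arctan2(ex[1],ex[0]))
    L=(C-np.array(r[0]))@np.c_[ex,ey]
    for nm,s in dict(rail=(L[:,0]>38)&(abs(L[:,1])<115),front=(L[:,0]<-45)&(abs(L[:,1])<115)).items():
        q=np.polyfit(L[s,1],L[s,0],1);print(nm,q,s.sum(),np.median(L[s,0]))
    for nm,s in dict(yp=(L[:,1]>115)&(abs(L[:,0])<50),ym=(L[:,1]<-115)&(abs(L[:,0])<50)).items():
        q=np.polyfit(L[s,0],L[s,1],1);print(nm,q,s.sum(),np.median(L[s,1]))
im=f['p'][:,:,::-1].copy(); cv2.drawContours(im,[b.reshape(-1,1,2)],-1,(0,0,255),1)
cv2.imwrite("pics/m1.png",cv2.resize(im[130:240,210:370],None,fx=4.5,fy=4.5,interpolation=cv2.INTER_NEAREST))
E
```

```text
bright ((599.3983154296875, 63.45745849609375), (314.7736511230469, 143.11033630371094), 76.47264099121094)
[[ 493.   -72.8]
 [ 632.2 -106.3]
 [ 705.8  199.7]
 [ 566.6  233.2]]
yaw -0.2360969538026856
rail [-1.08446370e-04  5.51424456e+01] 104 53.713450933881475
front [-1.09167224e-03 -7.01375178e+01] 86 -70.12834287089875
yp [-6.07224717e-02  1.29424811e+02] 53 130.15366231065335
ym [ 1.41095425e-03 -1.56227985e+02] 36 -156.26276493114327
```

View pics/m1.png

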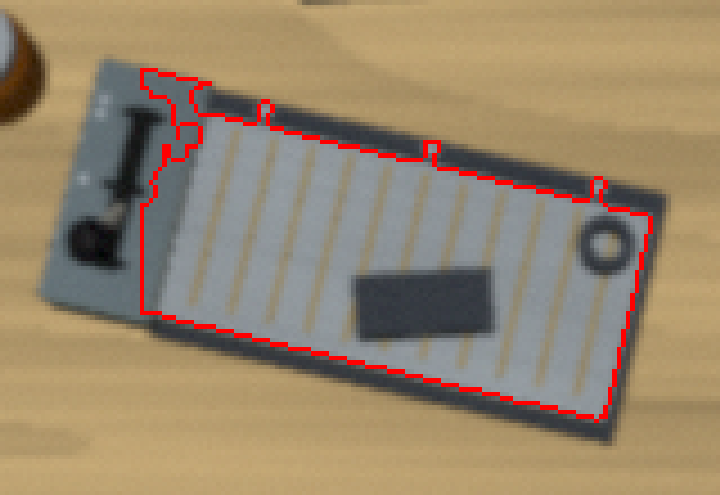

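```bash
cat >> h.py <<'E'
yaw=-0.236; O=np.array([594.2,42.1,0.])
EX=np.array([np.cos(yaw),np.sin(yaw),0]);EY=np.array([-EX[1],EX[0],0])
def c2w(x,y,z): return O+x*EX+y*EY+np.array([0,0,z])
def w2c(P): D=np.atleast_2d(P)-O; return np.c_[D@EX,D@EY,D[:,2]]
def overlay(n,tag,crop,out,fx=4.5):
    f=load(n,tag);x0,y0,w,h=crop
    im=cv2.resize(f['p'][y0:y0+h,x0:x0+w,::-1].copy(),None,fx=fx,fy=fx,interpolation=cv2.INTER_CUBIC)
    def P(pts): return ((proj(f,np.array(pts))+0.5-[x0,y0])*fx).astype(np.int32)
    def pl(pts,c,cl=True): cv2.polylines(im,[P(pts)],cl,c,1,cv2.LINE_AA)
    pl([c2w(*q) for q in [(-70,-135,50),(55,-135,50),(55,135,50),(-70,135,50)]],(0,0,255))
    pl([c2w(*q) for q in [(55,-135,62),(55,135,62),(67,135,62),(67,-135,62)]],(0,255,0))
    pl([c2w(*q) for q in [(-75,137,45),(75,137,45),(75,207,45),(-75,207,45)]],(255,0,255))
    for q in [(-42,172,95),(42,172,95)]: 
        cv2.circle(im,tuple(int(v) for v in P([c2w(*q)])[0]),4,(0,255,255),-1)
    cv2.imwrite(out,im)
E
python3 -c "
from h import *
overlay('top','0',(210,130,160,110),'pics/o1.png');overlay('side','0',(215,170,160,130),'pics/o2.png')
print(w2c([560.7,30.6,62.5]))"
```

```text
[[-29.882537   -19.01404698  62.5       ]]
```

View pics/o1.png

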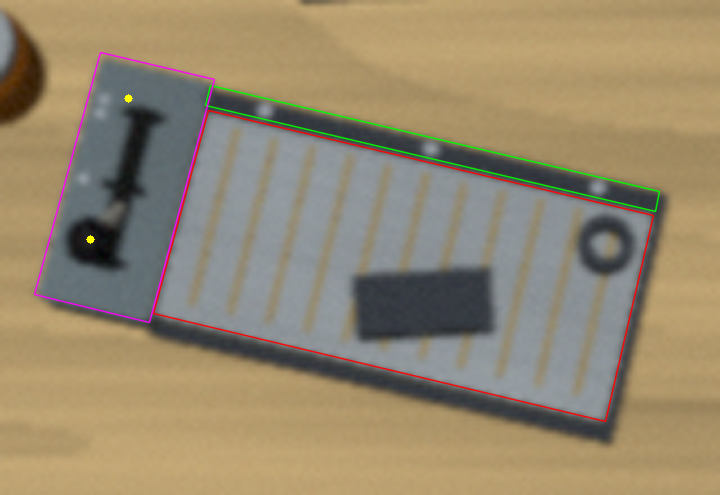

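View pics/o2.png

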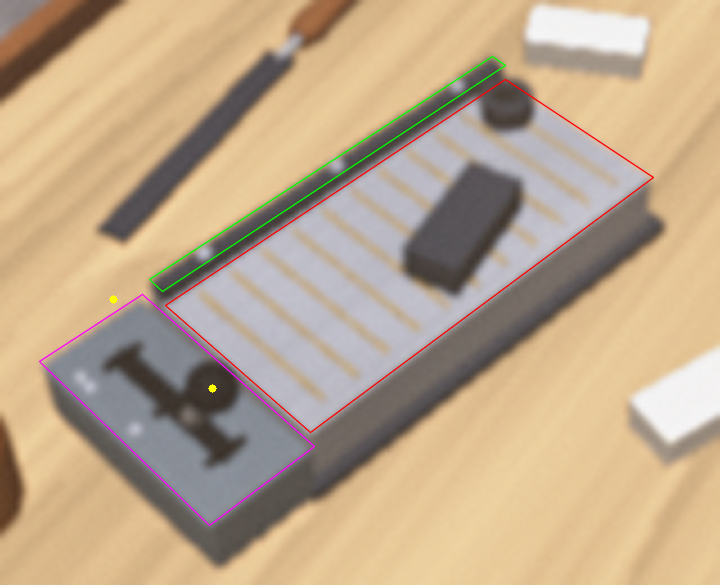

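The model outlines agree with both views to about 1 px: chuck yaw is -0.236, and the bar is at chuck (-30, -19), turned 0.29 rad. Next I'll set two spread fingertips square to the rail and approach.

```bash
cat >> h.py <<'E'
def rot(s=1):
    z=np.array([0,0,-1.]);y=s*EY;return np.c_[np.cross(y,z),y,z]
def st():
    from plant import sensors
    s=sensors.read_state();print('t',round(s['t'],2),'chuck',w2c(s['eef_pos']).round(1),'F',np.round(s['force'],1),'w',round(s['grip_width'],1),'q',np.round(s['q'],2));return s
def snap(tag,names=("top","side")):
    from plant import optics
    for n in names:
        p,d=optics.grab_frame(n);np.savez(n+tag+".npz",p=p,d=d,**optics.camera_params(n))
E
python3 - <<'E'
from h import *
from plant import ctrl
P=c2w(-84,-19,150)
for s in(1,-1): print(s,ctrl.solve_ik(P,rot(s)))
q={s:ctrl.solve_ik(P,rot(s)) for s in(1,-1)}
s=min([k for k in q if q[k] is not None],key=lambda k:abs(q[k][5]))
print('use',s)
ctrl.move_ptp(P,rot(s)); ctrl.gripper_to(32,40); print(ctrl.tcp_to_tips)
st()
E
```

```text
1 [-8.49079548e-02  1.47784893e-01  1.77858910e+00 -4.44089210e-16
  1.21521866e+00 -1.41970428e+00]
-1 [-8.49079548e-02  1.47784893e-01  1.77858910e+00 -4.44089210e-16
  1.21521866e+00  1.72188837e+00]
use 1
25.0
t 2.93 chuck [[-84. -19. 150.]] F [-0.7  0.4  0.2] w 31.9 q [-0.08  0.15  1.78 -0.    1.22 -1.42]
```

```bash
python3 - <<'E'
from h import *
from plant import ctrl
print(ctrl.move_l(c2w(-84,-19,81),vel=120,threshold=12)); st()
print(ctrl.move_l(c2w(-10,-19,81),vel=40,threshold=20)); st()
snap("1")
overlay('top','1',(210,130,160,110),'pics/o3.png');overlay('side','1',(215,150,160,130),'pics/o4.png')
E
```

```text
False
t 3.66 chuck [[-83.5 -18.9  81.4]] F [0.5 0.3 0.5] w 32.4 q [-0.08  0.24  1.83  0.    1.07 -1.42]
False
t 5.66 chuck [[-10.2 -19.   81. ]] F [ 0.2  0.9 -0.9] w 32.1 q [-0.1   0.38  1.65  0.    1.12 -1.44]
```

View pics/o3.png

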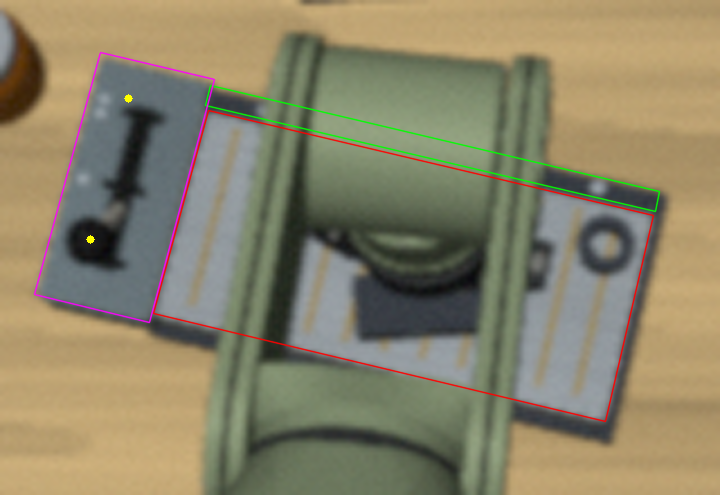

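View pics/o4.png

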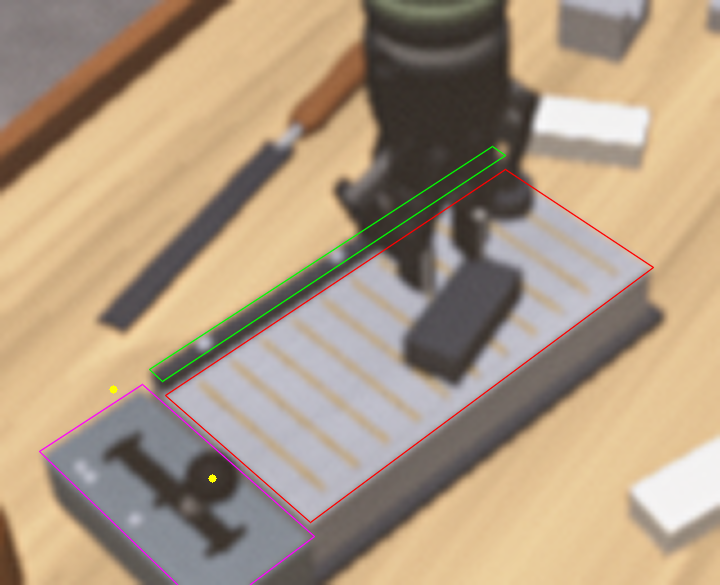

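The bar is still where it was, at about (300,195) in the top view, and the fingers now stand over or beyond it without having felt any contact. I'll measure where the tips really are.

```bash
python3 - <<'E'
from h import *
f=load("side","1");d=f['d'];x0,y0=215,150
for (a,b) in [(418,280),(410,270),(425,285),(430,270),(468,250),(475,240),(480,215),(400,240),(460,330),(490,270),(350,190)]:
    u,v=x0+a/4.5,y0+b/4.5; dd=d[int(v),int(u)]
    print((a,b),f['p'][int(v),int(u)],w2c(world(f,[[int(u),int(v)]],d=[dd])).round(1))
for y in(-35,-19,-3):
  for z in (56,75,81): print(y,z,((proj(f,c2w(-10,y,z))-[x0,y0])*4.5).round())
E
```

```text
(418, 280) [55 50 44] [[-17.1   7.6 101.7]]
(410, 270) [56 51 45] [[-18.2  11.5 112.3]]
(425, 285) [101  93  90] [[-21.2   4.6  99. ]]
(430, 270) [102  95  92] [[-21.7   1.3 107.5]]
(468, 250) [55 48 40] [[-14.5 -36.7  93.9]]
(475, 240) [61 55 48] [[-19.6 -35.5 105.3]]
(480, 215) [143 136 133] [[-19.9 -39.  124.1]]
(400, 240) [54 48 43] [[-21.   22.3 145.5]]
(460, 330) [85 82 87] [[-44.8   0.1  76.9]]
(490, 270) [84 81 85] [[-22.5 -43.1  77. ]]
(350, 190) [106 101  99] [[ -9.4  44.  187.6]]
-35 56 [[461. 292.]]
-35 75 [[461. 269.]]
-35 81 [[461. 261.]]
-19 56 [[442. 305.]]
-19 75 [[441. 282.]]
-19 81 [[441. 275.]]
-3 56 [[422. 320.]]
-3 75 [[421. 297.]]
-3 81 [[420. 289.]]
```

```bash
python3 - <<'E'
from h import *
f=load("side","1");d=f['d']
vv,uu=np.mgrid[:400,:640]
W=w2c(world(f,np.c_[uu.ravel(),vv.ravel()],d=d.ravel())).reshape(400,640,3)
for v in range(196,222): 
    print(v,[tuple(W[v,u].round().astype(int)) for u in range(302,328,2)])
im=f['p'][180:230,290:340,::-1];cv2.imwrite('pics/z5.png',cv2.resize(im,None,fx=11,fy=11,interpolation=cv2.INTER_NEAREST))
E
```

```text
196 [(np.int64(-2), np.int64(8), np.int64(146)), (np.int64(-5), np.int64(4), np.int64(146)), (np.int64(-14), np.int64(6), np.int64(153)), (np.int64(-22), np.int64(6), np.int64(159)), (np.int64(-27), np.int64(5), np.int64(161)), (np.int64(-28), np.int64(-1), np.int64(158)), (np.int64(52), np.int64(-82), np.int64(52)), (np.int64(-7), np.int64(-34), np.int64(122)), (np.int64(-14), np.int64(-34), np.int64(127)), (np.int64(-17), np.int64(-38), np.int64(127)), (np.int64(-22), np.int64(-40), np.int64(128)), (np.int64(27), np.int64(-95), np.int64(60)), (np.int64(22), np.int64(-99), np.int64(61))]
197 [(np.int64(-2), np.int64(8), np.int64(143)), (np.int64(-4), np.int64(4), np.int64(142)), (np.int64(-15), np.int64(7), np.int64(151)), (np.int64(-22), np.int64(6), np.int64(155)), (np.int64(-28), np.int64(5), np.int64(159)), (np.int64(-29), np.int64(0), np.int64(156)), (np.int64(52), np.int64(-81), np.int64(49)), (np.int64(-6), np.int64(-35), np.int64(118)), (np.int64(-12), np.int64(-36), np.int64(120)), (np.int64(-20), np.int64(-35), np.int64(127)), (np.int64(-22), np.int64(-41), np.int64(124)),
[... 13658 characters left out ...]
nt64(-16), np.int64(77)), (np.int64(-47), np.int64(-23), np.int64(72)), (np.int64(-43), np.int64(-34), np.int64(61))]
221 [(np.int64(7), np.int64(5), np.int64(50)), (np.int64(3), np.int64(2), np.int64(50)), (np.int64(0), np.int64(-2), np.int64(50)), (np.int64(-23), np.int64(10), np.int64(75)), (np.int64(-28), np.int64(8), np.int64(77)), (np.int64(-31), np.int64(5), np.int64(78)), (np.int64(-34), np.int64(0), np.int64(77)), (np.int64(-37), np.int64(-4), np.int64(76)), (np.int64(-42), np.int64(-6), np.int64(78)), (np.int64(-45), np.int64(-10), np.int64(77)), (np.int64(-48), np.int64(-14), np.int64(76)), (np.int64(-46), np.int64(-24), np.int64(68)), (np.int64(-43), np.int64(-34), np.int64(58))]
```

View pics/z5.png

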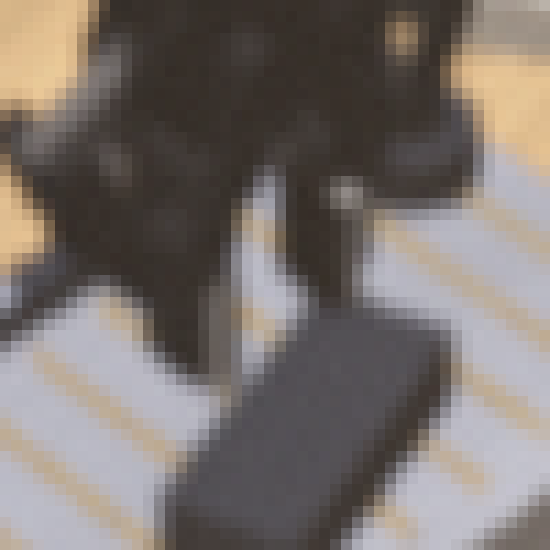

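Side-view depth puts the actual fingertips at z≈90 (TCP at 81), not the nominal 56, so they passed over the bar. x and y do agree with the commands. I'll back off, go about 33 mm lower with a force guard, and check again.

```bash
cat >> h.py <<'E'
def tipz(tag,x,y):
    f=load("side",tag);vv,uu=np.mgrid[:400,:640]
    W=w2c(world(f,np.c_[uu.ravel(),vv.ravel()],d=f['d'].ravel())).reshape(400,640,3)
    for nm,yy in(('+',y+22),('-',y-22)):
        s=(abs(W[...,0]-x)<14)&(abs(W[...,1]-yy)<13)&(W[...,2]>0)&(W[...,2]<140)
        print(nm,s.sum(),np.sort(W[s][:,2])[:12].round())
E
python3 - <<'E'
from h import *
from plant import ctrl
print(ctrl.move_l(c2w(-90,-19,81),vel=120)); 
print(ctrl.move_l(c2w(-90,-19,49),vel=80,threshold=8)); st()
snap("2",("side",));tipz("2",-90,-19)
overlay('side','2',(215,150,160,130),'pics/o5.png')
E
```

```text
False
False
t 7.12 chuck [[-90.1 -19.1  48.5]] F [0.2 0.3 0.1] w 31.7 q [-0.08  0.29  1.86 -0.    1.   -1.42]
+ 252 [0. 0. 0. 0. 0. 0. 0. 0. 1. 1. 1. 1.]
- 224 [0. 0. 0. 0. 0. 0. 0. 0. 0. 0. 0. 1.]
```

View pics/o5.png

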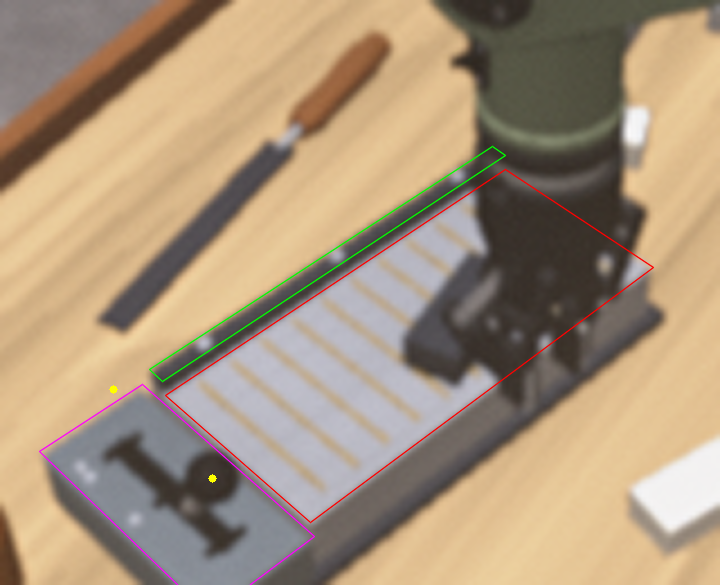

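```bash
python3 - <<'E'
from h import *
f=load("side","2");d=f['d']
for z in (20,30,40,50,56,60,65): print(z,((proj(f,[c2w(-101,-3,z),c2w(-101,8,z),c2w(-90,8,z)])-[215,150]+.5)*4.5).round().tolist())
for v in range(230,244): print(v,[tuple(int(k) for k in w2c(world(f,[[u,v]],d=[d[v,u]]))[0]) for u in (326,328,330,332,334)])
E
```

```text
20 [[536.0, 448.0], [522.0, 459.0], [508.0, 448.0]]
30 [[536.0, 437.0], [522.0, 448.0], [508.0, 437.0]]
40 [[536.0, 425.0], [522.0, 436.0], [508.0, 425.0]]
50 [[537.0, 414.0], [523.0, 424.0], [508.0, 414.0]]
56 [[537.0, 406.0], [523.0, 417.0], [509.0, 406.0]]
60 [[537.0, 402.0], [523.0, 412.0], [509.0, 402.0]]
65 [[537.0, 396.0], [523.0, 406.0], [509.0, 396.0]]
230 [(-102, 25, 115), (-103, 19, 111), (-101, 11, 103), (-102, 5, 99), (-101, -2, 92)]
231 [(-102, 25, 111), (-103, 20, 108), (-100, 10, 98), (-103, 6, 97), (-102, -1, 90)]
232 [(-102, 25, 108), (-103, 20, 105), (-98, 8, 92), (-101, 4, 90), (-101, -2, 85)]
233 [(-103, 26, 106), (-93, 9, 84), (-99, 8, 89), (-100, 3, 86), (-102, -1, 84)]
234 [(-102, 25, 101), (-93, 10, 82), (-97, 6, 82), (-100, 3, 82), (-100, -4, 75)]
235 [(-86, 9, 72), (-94, 11, 80), (-96, 5, 77), (-101, 3, 79), (-103, 0, 77)]
236 [(-87, 10, 70), (-93, 9, 73), (-98, 8, 77), (-100, 3, 75), (-100, -3, 69)]
237 [(-87, 10, 66), (-91, 8, 67), (-97, 6, 71), (-100, 3, 71), (-102, -2, 68)]
238 [(-69, -7, 33), (-93, 9, 66), (-98, 7, 69), (-102, 4, 70), (-102, -2, 64)]
239 [(-69, -7, 30), (-69, -14, 23), (-98, 7, 65), (-99, 1, 61), (-103, -1, 62)]
240 [(-70, -6, 27), (-68, -15, 19), (-69, -22, 13), (-100, 3, 60), (-76, -30, 12)]
241 [(-70, -6, 23), (-67, -16, 13), (-70, -20, 12), (-75, -23, 14), (-78, -27, 12)]
242 [(-68, -7, 17), (-70, -13, 13), (-73, -18, 12), (-77, -21, 13), (-77, -28, 7)]
243 [(-70, -6, 15), (-72, -11, 12), (-76, -15, 13), (-79, -19, 11), (-79, -26, 6)]
```

Tips measure z≈60 at TCP 48.5, which is above the chuck top (50) and below the bar's top (75). I'll drop another 3 mm and push.

```bash
python3 - <<'E'
from h import *
from plant import ctrl
print(ctrl.move_l(c2w(-90,-19,45.5),vel=60,threshold=8))
for x in (-60,-40,-15):
    print(ctrl.move_l(c2w(x,-19,45.5),vel=45,threshold=22)); st()
snap("3")
overlay('top','3',(210,130,160,110),'pics/o6.png');overlay('side','3',(215,150,160,130),'pics/o7.png')
E
```

```text
False
False
t 8.24 chuck [[-60.1 -19.   45.3]] F [-0.7 -0.6 -0.8] w 32.2 q [-0.09  0.34  1.79 -0.    1.01 -1.43]
False
t 8.83 chuck [[-38.7 -19.1  45.9]] F [-0.7  0.2  0.3] w 32.3 q [-0.1   0.38  1.74 -0.    1.02 -1.43]
False
t 9.54 chuck [[-14.5 -19.   45.6]] F [-1.1  0.4 -0.3] w 31.8 q [-0.1   0.42  1.68 -0.    1.04 -1.44]
```

View pics/o7.png

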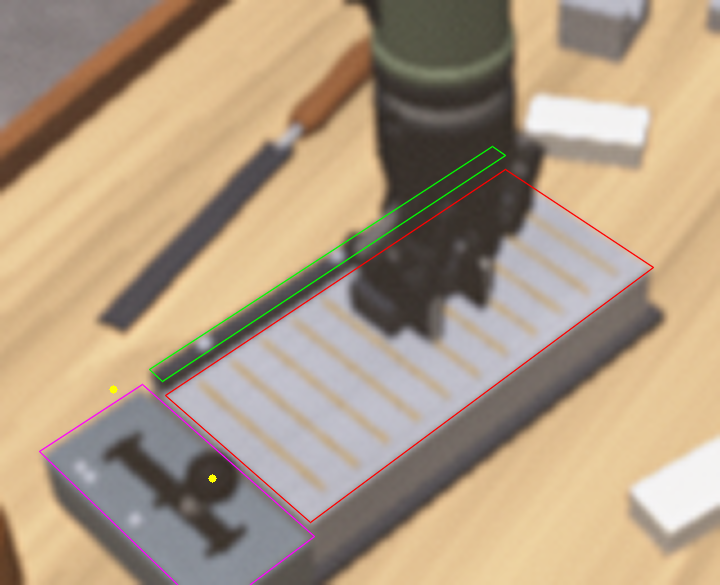

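View pics/o6.png

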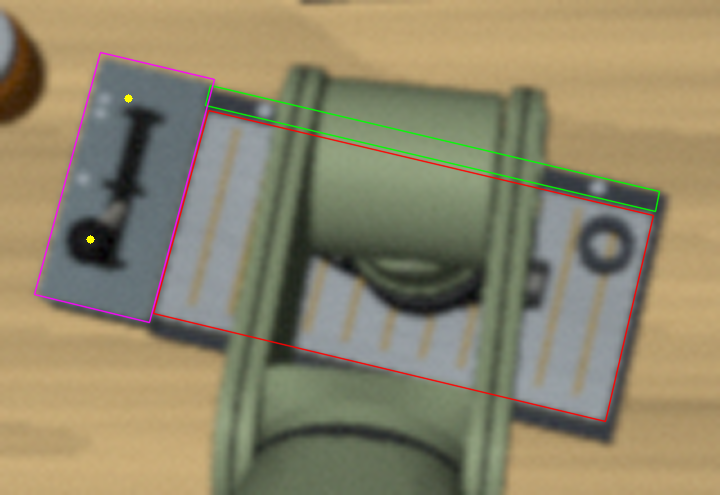

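The bar now moves ahead of the fingers, with its left end at about (355,290) in the side crop. On to the rail.

```bash
python3 - <<'E'
from h import *
from plant import ctrl
print(ctrl.move_l(c2w(2,-19,45.5),vel=40,threshold=15)); st()
print(ctrl.move_l(c2w(16,-19,45.5),vel=15,threshold=12)); st()
ctrl.hold(0.3); st()
snap("4",("side",))
overlay('side','4',(215,150,160,130),'pics/o8.png')
E
```

```text
False
t 10.22 chuck [[  2.6 -19.   45.6]] F [-0.6 -0.3 -0.9] w 32.5 q [-0.11  0.45  1.64 -0.    1.06 -1.44]
True
t 10.89 chuck [[  8.8 -19.   44.9]] F [-0.5 -0.1  2.8] w 31.9 q [-0.11  0.46  1.61  0.    1.07 -1.44]
t 11.19 chuck [[  8.7 -19.   44.9]] F [ 1.9 -0.1  4.7] w 31.9 q [-0.11  0.46  1.61  0.    1.07 -1.44]
```

View pics/o8.png

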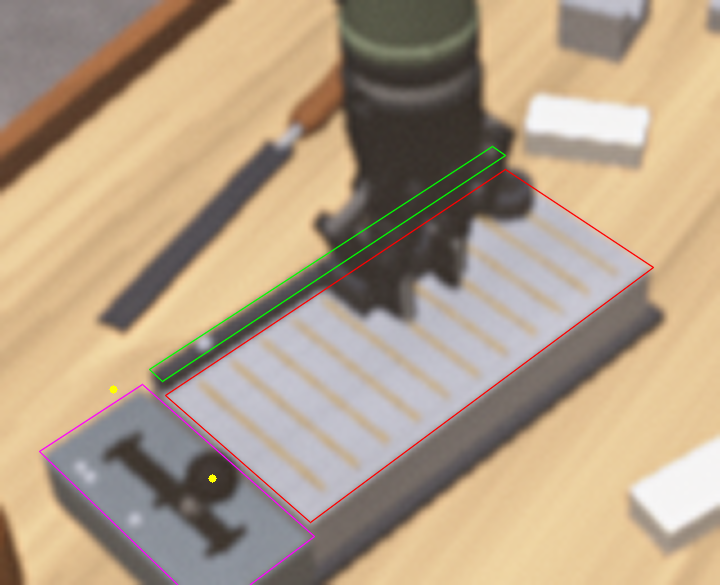

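The push stopped at TCP x=8.8, close to the 8 I expected for flush. I'll press once more, then retract and check in the top view.

```bash
cat >> h.py <<'E'
def bar(tag):
    f=load("top",tag);vv,uu=np.mgrid[:400,:640]
    W=w2c(world(f,np.c_[uu.ravel(),vv.ravel()],d=f['d'].ravel())).reshape(400,640,3)
    s=(W[...,2]>67)&(W[...,2]<85)&(abs(W[...,0])<68)&(W[...,1]>-90)&(W[...,1]<100)
    for b in blobs(s,100):
        r=cv2.minAreaRect(w2c(world(f,b,z=75))[:,:2].astype(np.float32));print('bar chuck frame',r)
E
python3 - <<'E'
from h import *
from plant import ctrl
print(ctrl.move_l(c2w(16,-19,45.5),vel=15,threshold=15)); st()
ctrl.move_l(c2w(-45,-19,46),vel=90)
ctrl.gripper_to(0,40)
ctrl.move_l(c2w(-84,60,140),vel=200); st()
ctrl.move_ptp(c2w(-84,172,120),rot(1)); st()
snap("5")
bar("0");bar("5")
overlay('top','5',(210,130,160,110),'pics/o9.png');overlay('side','5',(215,150,160,130),'pics/o10.png')
E
```

```text
True
t 11.68 chuck [[  8.7 -19.   44.9]] F [ 0.1 -0.2  3.3] w 32.0 q [-0.11  0.47  1.6   0.    1.09 -1.45]
t 13.64 chuck [[-84.5  59.5 139.2]] F [ 0.5 -0.1 -0.4] w 0.1 q [ 0.06  0.23  1.7   0.    1.23 -1.28]
t 14.17 chuck [[-84.8 171.4 117.9]] F [-0.1  0.3  0.3] w -0.4 q [ 0.25  0.36  1.58 -0.    1.2  -1.09]
bar chuck frame ((-29.92513084411621, -19.03653335571289), (36.953880310058594, 79.0174560546875), 16.743408203125)
bar chuck frame ((35.775611877441406, -23.66067886352539), (37.30648422241211, 79.45787811279297), 0.27673062682151794)
```

View pics/o9.png

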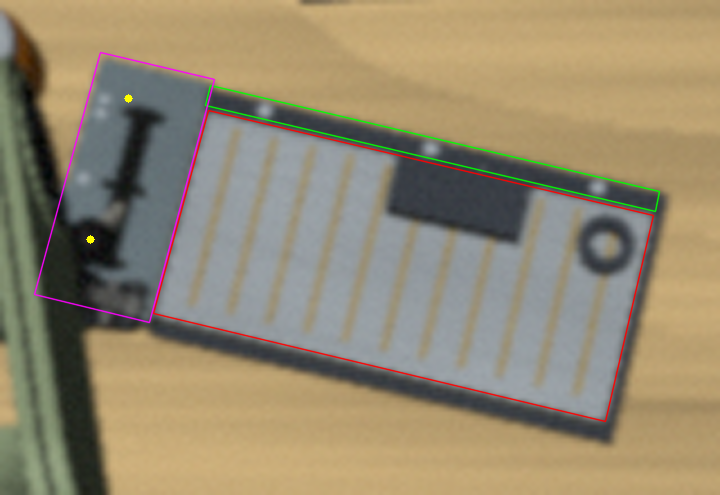

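View pics/o10.png

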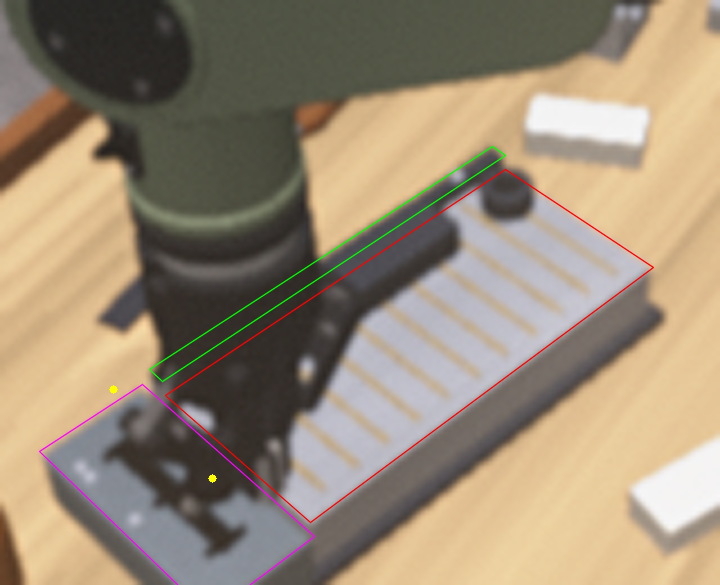

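The bar now sits against the rail, at chuck x≈35.8 mm with an angle of 0.005 rad. The collar looks untouched. Now I'll find the height of the closed tips by the knob.

```bash
python3 - <<'E'
from h import *
f=load("side","5");vv,uu=np.mgrid[:400,:640]
W=w2c(world(f,np.c_[uu.ravel(),vv.ravel()],d=f['d'].ravel())).reshape(400,640,3)
s=(W[...,0]>-105)&(W[...,0]<-60)&(abs(W[...,1]-172)<30)&(W[...,2]>55)&(W[...,2]<240)
q=W[s];q=q[np.argsort(q[:,2])];print(s.sum(),q[:25].round().astype(int).tolist())
k=(abs(W[...,0]+42)<18)&(abs(W[...,1]-172)<18)&(W[...,2]>78)&(W[...,2]<115);print('knob',k.sum(),W[k].mean(0) if k.any() else 0)
E
```

```text
616 [[-93, 175, 125], [-93, 177, 127], [-96, 171, 128], [-97, 169, 129], [-93, 177, 130], [-92, 178, 130], [-97, 166, 130], [-97, 174, 130], [-96, 173, 132], [-91, 158, 133], [-96, 165, 133], [-95, 167, 133], [-98, 172, 133], [-95, 175, 134], [-93, 181, 134], [-92, 178, 134], [-98, 169, 134], [-98, 177, 134], [-94, 177, 134], [-96, 171, 134], [-96, 165, 136], [-86, 184, 136], [-93, 184, 136], [-92, 181, 136], [-92, 178, 136]]
knob 68 [-49.47318331 179.35162173 101.22159602]
```

```bash
python3 - <<'E'
from h import *
from plant import ctrl
print(ctrl.move_l(c2w(-84,172,77),vel=100,threshold=10)); st()
for x in (-55,-30,-5,10,15):
    r=ctrl.move_l(c2w(x,172,77),vel=45,threshold=25); print(x,r); st()
    if r: break
snap("6",("side",))
overlay('side','6',(200,150,160,130),'pics/o11.png')
E
```

```text
False
t 14.85 chuck [[-83.8 171.7  77. ]] F [ 0.7 -0.6 -0.1] w 0.2 q [ 0.25  0.41  1.61 -0.    1.12 -1.09]
-55 False
t 15.64 chuck [[-56.3 172.3  77.2]] F [-5.3  2.   4.7] w 0.0 q [ 0.23  0.46  1.54  0.    1.15 -1.11]
-30 False
t 16.35 chuck [[-29.8 171.8  76.8]] F [-0.1  0.3  0.5] w 0.2 q [ 0.21  0.5   1.49 -0.    1.16 -1.13]
-5 False
t 17.06 chuck [[ -4.3 171.9  77. ]] F [ 0.3 -0.6  0.1] w 0.1 q [ 0.19  0.53  1.43 -0.    1.18 -1.14]
10 False
t 17.54 chuck [[ 10.7 171.9  77.1]] F [0.8 0.  0.3] w 0.0 q [ 0.18  0.56  1.39 -0.    1.19 -1.15]
15 False
t 17.8 chuck [[ 15.4 172.   77.1]] F [ 0.4 -0.6 -0.7] w 0.2 q [ 0.18  0.57  1.38 -0.    1.2  -1.15]
```

View pics/o11.png

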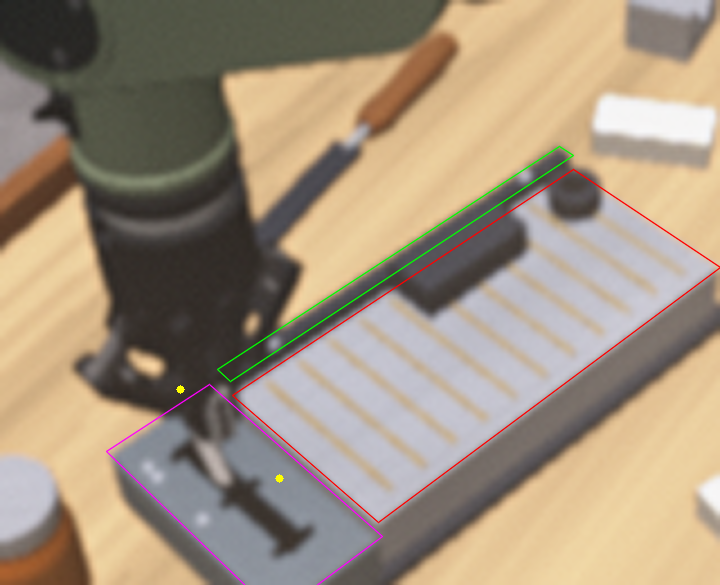

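The stem in the side crop now leans away from the robot, from the pivot near (225,480) up to (205,430). I'll push on lightly to the hard stop, then back off and look.

```bash
python3 - <<'E'
from h import *
from plant import ctrl
print(ctrl.move_l(c2w(22,172,77),vel=20,threshold=18)); st()
ctrl.move_l(c2w(-30,172,77),vel=120); 
ctrl.move_l(c2w(-130,172,180),vel=250)
ctrl.move_ptp(np.array([330,-150,260.]),rot(1)); st()
snap("7");bar("7")
overlay('top','7',(210,130,160,110),'pics/o12.png');overlay('side','7',(200,150,160,130),'pics/o13.png')
f=load("side","7");vv,uu=np.mgrid[:400,:640]
for n in("top","side"):
    f=load(n,"7");W=w2c(world(f,np.c_[uu.ravel(),vv.ravel()],d=f['d'].ravel())).reshape(400,640,3)
    k=(abs(W[...,0])<70)&(abs(W[...,1]-172)<30)&(W[...,2]>84)&(W[...,2]<125);print(n,'knob',k.sum(),W[k].mean(0),W[k].max(0))
E
```

```text
False
t 18.35 chuck [[ 18.2 172.1  76.7]] F [-9.2  1.4  6.2] w -0.2 q [ 0.18  0.58  1.36  0.    1.21 -1.16]
t 21.26 chuck [[-211.7 -248.3  259.8]] F [0.4 0.2 0.2] w 0.1 q [-0.67 -0.31  1.96  0.    1.49 -2.  ]
bar chuck frame ((35.94646453857422, -23.86556625366211), (37.07821273803711, 79.82290649414062), 0.14940659701824188)
top knob 91 [ 39.35408965 169.06216002 104.29408192] [ 53.434847   183.90464428 112.34420763]
side knob 113 [ 35.69982937 175.68363146 102.52253021] [ 52.94532381 186.38397061 113.21201603]
```

View pics/o12.png

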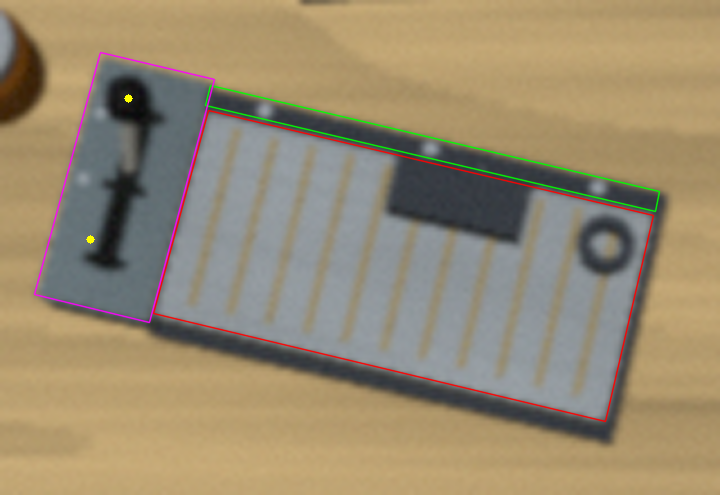

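View pics/o13.png

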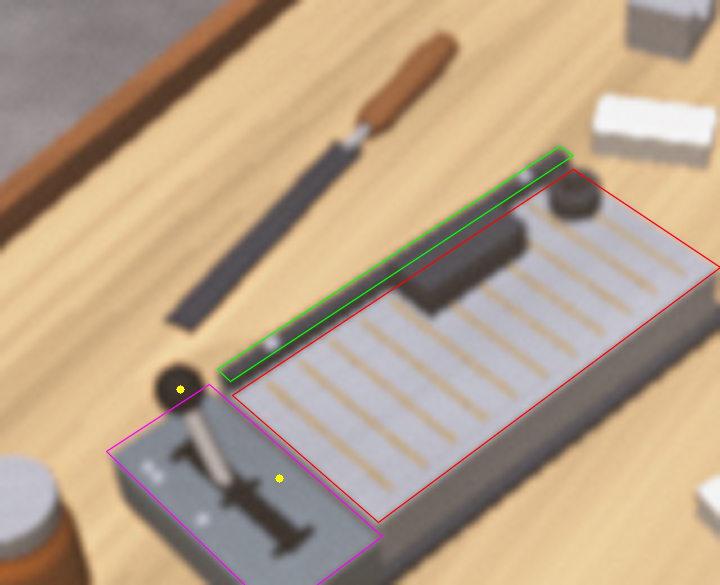

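The knob sits on the predicted full-hold mark in both views, at (128,98) in the top crop and (180,389) in the side crop. The bar is flush and the collar, file and jar look unmoved, so I'm handing the job in.

```bash
python3 -c "
from plant import ctrl
ctrl.finish_job()"
```

```text
the job is handed in; nothing more can be done
```

The bar is against the stop rail and the switch lever is at full hold. I handed the job in shortly after 21 s on the robot clock, well inside the 42 s limit; no verdict was reported.

**How it was done:**
- **Bar:** I pushed it squarely with the two spread fingertips until it met the rail, with the lever still off.
- **Lever:** I then pushed the knob with closed fingers through half hold to its stop, where I felt about 9 N.

**Last checks before handing in:**
- **Bar:** it measured chuck x ≈ 35.9 mm and 0.003 rad from the rail. The target is 37 mm, and the 1 mm difference is within the camera calibration.
- **Lever:** the knob appeared at the predicted full-hold position in both views.
- **Other things:** the collar, file and jar looked unmoved. I did not measure them or check the hammer, brush, V-block and spare blank after the work.

**What disagreed:**
- **Tip height:** the fingertips stood about 10 mm above the reported TCP, not 25 mm ahead of it as given. My first pass therefore went over the bar without touching it. I measured the real tip height in the side view and lowered the tool to match.
- **Force readings:** they stayed below about 1.5 N while the bar slid, so I judged the bar's motion by the cameras and the stopping position instead.

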